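# Hold the bag clip open over the recipe card

## Robot

A 6-joint arm with a two-finger parallel gripper is mounted at the origin on a cart in front of the work surface, level with it; the furniture and walls round the work are solid. World frame = base frame: x ahead of the robot, y to its left, z up, the work surface at z = 0. Lengths are in m, angles in rad, forces in N, time in s.
With the tool pointing down it reaches from about 0.375 to 0.9 m from the base axis. Payload 3.1 kg.
Tool frame: the origin (TCP) lies midway between the tips of the shut fingers; the grasp point (between the pads) lies 19 mm behind it; z points along the fingers, y is the line along which they close (so a half turn about z gives the same grasp; the last joint's range is limited). The gripper opens to 85 mm and grips with 20 to 120 N. Pads are 22 mm wide; open, the fingers measure 114 mm over their backs; the gripper's body (76 mm by 85 mm) begins 54 mm behind the grasp point. The pads swing forward as they close: fully open they stand 13 mm farther back than shut.
Start: joints at [1.097, 0.527, 1.433, -0, 1.181, -0.178], TCP at [0.182, 0.598, 0.231] pointing down, gripper open.
Joint ranges: [-3.08, 3.08], [-0.75, 2.2], [0.22, 2.44], [-1.43, 4.57], [0, 2.65], [-2.85, 2.85]. Speed limits (rad/s): [2.79, 2.79, 3.14, 3.14, 3.14, 3.14].

## Interface

Orientations are given as a unit quaternion [x, y, z, w].
In Python, from station import manip gives the robot as it stands.
- The arm moves only by the tool step_arm, never from a script. Its argument "targets" is text: rows parted by semicolons, each of 4 numbers parted by spaces: the shift along the tool's x, y, z in mm, then the turn about the tool's z in degrees. A call has 1 to 12 rows; each row is the pose to reach, as a shift and turn from the pose commanded when the call began, along the tool's axes at that moment; what a row does not reach only later rows make up. A row lasts 1/10 s, in which the tool goes at most 50 mm and 8.59 degrees, less where a joint would pass 70% of its speed; a pose out of reach is approached as far as the arm can. A call with a gripper value outside its range is refused whole. "gripper" is the closure, from 0 (fully open) to 1 (shut), set as the call begins (left out, the last holds). The fingers move at their own pace and stop on an object; "squeeze" is the grip in N (left out, the last holds). Time passes only in rows, so rows that repeat a pose let the fingers close. It gives the time, the measured TCP pose, the force, the opening and the grip force at its end, in the units of the state.
- manip.sense(): the state, without advancing time (a new reading comes with each control period).
- manip.snapshot(name): name is "scene" or "top" or "wrist"; returns the picture (420x560x3 uint8, red, green, blue); there is no depth.
- manip.get_calibration(name): a dict with "fov_y" (degrees; the focal length in pixels is half the picture's height over the tangent of half this angle, whatever the lens; pixels are square), "cx", "cy" (the principal point, pixels), "extrinsics" (4x4, takes a point from camera to world coordinates); the wrist camera has in their place "tool_from_camera" (4x4, takes a point from camera to tool coordinates, whose origin is the TCP and whose axes are the flange's). Camera axes: x right, y down, z forward; pixel columns grow to the right and rows downward; lengths in m; the calibration is good to about 2 mm. A picture is of the moment at which its call begins: read the wrist's pose just before it. get_calibration takes no time and is no camera call.
- manip.sign_off(): hands the job in; it is judged then, once.
Trained networks look in the newest picture that a camera, given by its name, has taken for a name from the list of things; names that differ only in an ending like _2 or _b are one class to them, and where a whole thing is asked for, a point or a joint stands for the part that bears it (a point fixed in the world has none). Each returns a list of dicts, best first, with "p" (0 to 1); they miss things now and then, are a little off and sometimes report something else, mostly with a low value. They report only what shows in the picture. A call takes as long as a camera call.
- manip.recognise(camera, query): "position" ([column, row] in pixels, amid what is visible of it).
- manip.masks_of(camera, query): "pixels" (420x560 bool, what is visible of it) and "position" ([column, row] in pixels, amid what is visible of it).
- manip.mark_of(camera, query): "position" ([column, row] in pixels: a listed point, or the origin of a listed thing).
The state is a dict: "t": time; "q": joint angles; "qd": joint speeds; "tau": joint torques, N m; "tcp_pos": TCP position; "tool_rot": TCP orientation; "force": force on the tool from outside, world axes, zero at the start; "ft_torque": the same for the moment, N m; "finger_gap": opening from 0.0 (shut) to 1.0 (fully open); "gripper_force": force on a finger pad.
Only numpy, scipy, OpenCV 4.12 (cv2) and the standard library are available. Lean on these libraries where they do the work, as an engineer would, in place of code of your own. Each camera call takes 0.05 s, during which the arm holds its last target. There are 200 camera calls.

## Task

Swing the leaning recipe card upright on its stand (the steel bar at its side is the handle). Then take the red bag clip by its two levers, squeeze it wide open and bring it down over the middle of the card's top edge, one jaw in front and one behind with the edge well inside, and finish holding it there, gaping and not touching the card, so that I can slip a shopping list in. The card must stay upright, and leave the other things on the worktop where they are.

Things in the scene. Friction and masses are not known exactly. Their poses are not given: they have to be found in the camera images.
- card_stand: Wooden recipe-card stand, fixed: base 110 x 150 x 18 mm, hinge cheeks to 43 mm high. Origin on the worktop under the hinge line; x to the stand's back, y along the hinge, z up. The hinge line runs along y 30 mm above the origin. On it tilts a wooden backboard (120 wide, 10 thick, to 130 mm above the hinge) with a stiff card fixed on its front (see card_edge).
- card_panel (a joint): Tilt of the board with its card, rad: 0 = upright, positive = leaning to the back (+x of the stand), range -0.35 to 0.9, starts leaning back 0.3 to 0.65. A stiff friction hinge (0.25 N m) that stays where it is left.
- card_edge (a point): Middle of the top edge of the white card (90 mm wide, 3 mm thick), 180 mm from the hinge line; the card's top 50 mm stand free above the backboard. Axes tilt with the card: x through the card to its back, y along the edge, z up in the plane of the card.
- bar_grip (a point): Grip point on the round steel bar (12 mm diameter) that sticks out of the board's -y side, parallel to the hinge; free from 65 to 120 mm beside the card's middle line. The point lies 95 mm to -y, 116 mm above the hinge along the board and 6.6 mm behind the card's middle plane; it swings with the board (axes as card_edge). The bar can turn in a grip.
- clip: Red spring bag clip, 55 mm wide, 85 mm high, 56 to 91 g, standing on its shut jaws (22 mm across at the foot), two levers up. Origin: middle of its underside while shut; x along jaws and hinge pin, y across (levers are squeezed along y), z up. The frame is fixed to the half on +y, so it tilts 0.22 rad about x when the clip is squeezed fully open.
- clip_pivot (a point): Middle of the clip's hinge pin (steel, 11 mm diameter), 45 mm above the clip's origin; axes as clip. The flat levers are 34 mm wide and reach from 1 to 41 mm above it; shut they splay like a V, 35 mm across at the top; squeezed fully they are parallel, 18 mm over their outer faces.
- clip_jaw (a joint): Opening of the clip, rad: 0 = shut, 0.44 = fully open (hard stop, 20 mm between the jaw tips). The spring pulls it shut: 0.10 N m at shut, 0.26 N m fully open, that is 3 to 9 N on each lever. It shuts by itself if the grip is let go.
- jaw_tip_a (a point): Tip of the jaw on the clip's +y side: inner lower edge, middle of its width, 45 mm from the pivot.
- jaw_tip_b (a point): Tip of the jaw on the clip's -y side: inner lower edge, middle of its width, 45 mm from the pivot.
- spoon_1: Bystander, to be left alone: a steel spoon lying flat, 188 x 39 x 16 mm. Origin: centre of its underside.
- spoon_2: Bystander, to be left alone: a second steel spoon lying flat, 188 x 39 x 16 mm. Origin: centre of its underside.
- tin_1: Bystander, to be left alone: a small round food tin, 75 mm across, 58 mm high. Origin: centre of its underside.
- box_1: Bystander, to be left alone: a pale green carton, 71 x 126 x 76 mm. Origin: centre of its underside.
- lemon_1: Bystander, to be left alone: a yellow lemon, 77 x 51 x 52 mm. Origin: centre of its underside.
- lime_1: Bystander, to be left alone: a green lime, 57 x 46 x 45 mm. Origin: centre of its underside.

How it is judged:
On the way, in this order (a step that is already met when the one before it is completed fails the run):
1. the card stands upright (within 0.12 rad) while the clip still stands on the worktop (value of joint card_panel between -0.12 and 0.12 rad and height (world z) of clip_pivot below 0.06 m), for 0.3 s.
2. the clip, squeezed open by the fingers to more than 0.3 rad, is lifted off the worktop (value of joint clip_jaw above 0.3 rad and contact force between clip and the fingers above 2 N and height (world z) of clip_pivot above 0.12 m), for 0.2 s.
At the end, for the whole second after the job is handed in: Fingers hold the clip open over 0.3 rad, still, one jaw tip each side of the card (3 mm+), over 8 mm below its top edge, pin 5 to 45 mm above it, within 25 mm of the middle and 0.26 rad of the edge, touching neither card nor stand (under 0.5 N); card upright within 0.12 rad (value of joint card_panel between -0.12 and 0.12 rad and value of joint clip_jaw above 0.3 rad and contact force between clip and the fingers above 2 N and ((x of jaw_tip_a in the frame of card_edge above 0.003 m and x of jaw_tip_b in the frame of card_edge below -0.003 m) or (x of jaw_tip_b in the frame of card_edge above 0.003 m and x of jaw_tip_a in the frame of card_edge below -0.003 m)) and z of each of jaw_tip_a, jaw_tip_b in the frame of card_edge below -0.008 m and z of clip_pivot in the frame of card_edge between 0.005 and 0.045 m and y of clip_pivot in the frame of card_edge between -0.025 and 0.025 m and angle between the x axis of clip and the y axis of card_edge, either way round below 0.26 rad and contact force between clip and card_stand below 0.5 N and linear speed of clip below 0.03 m/s); the arm keeps its last pose, push and grip.
It fails at once if a bystander is moved by more than 30 mm (distance of any of spoon_1, spoon_2, tin_1, box_1, lemon_1, lime_1 from where it was at the start of the episode above 0.03 m).
It also fails if it takes over 58 s, if anything falls off the work surface, if the arm or the gripper's body presses on something with over 40 N, if the wrist force passes 120 N, or if a joint passes its speed limit or range.

## Working session

There is one attempt and no reset: what is moved stays moved. The work goes in short steps, Python scripts to look and compute and a tool call to move; the robot and the scene stay as the last step left them, time stands still between calls to the robot, and variables do not carry over. Pictures are saved under pics/ and viewed, at most 10 in all, crops included, and the job is handed in when it is done.

Besides the shell and the picture viewer there is one more tool, called after "Request:" as a command line: name --argument value ..., lists and objects as JSON in quotes. step_arm: Moves the arm, as the interface text tells. Its arguments: {"type":"object","properties":{"targets":{"type":"string"},"gripper":{"type":"number"},"squeeze":{"type":"number"}},"required":["targets"]}

```bash
mkdir -p pics; cat > h.py <<'E'
import numpy as np, cv2
from station import manip
from scipy.spatial.transform import Rotation as R
def cam(n):
    c=manip.get_calibration(n); f=210/np.tan(np.radians(c["fov_y"])/2)
    if n=="wrist":
        s=manip.sense(); T=np.eye(4); T[:3,:3]=R.from_quat(s["tool_rot"]).as_matrix(); T[:3,3]=s["tcp_pos"]
        E=T@np.array(c["tool_from_camera"])
    else: E=np.array(c["extrinsics"])
    return f,c["cx"],c["cy"],E
def ray(C,p):
    f,cx,cy,E=C; d=E[:3,:3]@np.array([(p[0]-cx)/f,(p[1]-cy)/f,1]); return E[:3,3],d/np.linalg.norm(d)
def tri(rs):
    A=sum(np.eye(3)-np.outer(d,d) for o,d in rs); b=sum((np.eye(3)-np.outer(d,d))@o for o,d in rs)
    x=np.linalg.solve(A,b); return x,[np.linalg.norm(np.cross(x-o,d)) for o,d in rs]
def onz(r,z): o,d=r; return o+d*(z-o[2])/d[2]
def proj(C,X):
    f,cx,cy,E=C; p=E[:3,:3].T@(np.array(X)-E[:3,3]); return np.array([cx+f*p[0]/p[2],cy+f*p[1]/p[2]])
E
python3 - <<'E'
from h import *
np.set_printoptions(precision=3,suppress=True)
ims=[]
C={n:cam(n) for n in("scene","top")}
for n in C:
    im=manip.snapshot(n); cv2.imwrite(f"pics/{n}0.png",im[:,:,::-1]); print(n,C[n][3][:3,3],C[n][3][:3,2])
for q in("card_edge","bar_grip","card_stand","clip","clip_pivot","jaw_tip_a"):
    rs=[]
    for n in C:
        m=manip.mark_of(n,q); print(q,n,[(np.round(a["position"]),round(a["p"],2)) for a in m[:3]])
        if m: rs.append(ray(C[n],m[0]["position"]))
    if len(rs)==2: print("  ",*tri(rs))
for q in("spoon_1","tin_1","box_1","lemon_1","lime_1"):
    m=manip.mark_of("top",q); print(q,[(onz(ray(C["top"],a["position"]),0),round(a["p"],2)) for a in m[:3]])
print(manip.sense())
E
```

```text
scene [ 0.016 -0.954  0.802] [ 0.37   0.775 -0.513]
top [0.373 0.013 1.572] [ 0.102  0.015 -0.995]
card_edge scene [(array([291., 179.]), 0.76), (array([301., 208.]), 0.62)]
card_edge top [(array([242., 170.]), 0.79)]
   [0.612 0.155 0.2  ] [np.float64(0.002827171081826827), np.float64(0.0028271710818269405)]
bar_grip scene [(array([297., 209.]), 0.56)]
bar_grip top [(array([278., 176.]), 0.71)]
   [0.601 0.063 0.127] [np.float64(0.005902954493489691), np.float64(0.005902954493489789)]
card_stand scene [(array([275., 230.]), 0.58)]
card_stand top [(array([248., 199.]), 0.61)]
   [ 0.555  0.155 -0.004] [np.float64(0.0010138740445683862), np.float64(0.001013874044568346)]
clip scene [(array([286., 290.]), 0.7)]
clip top [(array([355., 239.]), 0.6), (array([315., 259.]), 0.31)]
   [ 0.436 -0.176  0.009] [np.float64(0.0024280635962520324), np.float64(0.002428063596252096)]
clip_pivot scene [(array([284., 277.]), 0.81)]
clip_pivot top [(array([354., 239.]), 0.63)]
   [ 0.433 -0.168  0.054] [np.float64(0.000944733164770334), np.float64(0.0009447331647704315)]
jaw_tip_a scene [(array([284.,
[... 260 characters left out ...]
0.335, -0.376,  0.   ]), 0.94), (array([ 0.382, -0.052,  0.   ]), 0.59)]
tin_1 [(array([0.543, 0.375, 0.   ]), 0.85)]
box_1 [(array([0.401, 0.406, 0.   ]), 0.57)]
lemon_1 [(array([0.639, 0.409, 0.   ]), 0.63)]
lime_1 [(array([0.656, 0.344, 0.   ]), 0.74)]
{'t': 0.95, 'q': array([ 1.096,  0.528,  1.433,  0.   ,  1.181, -0.179]), 'qd': array([-0.001, -0.   , -0.001,  0.002, -0.   , -0.002]), 'tau': array([ -0.   , -44.231, -17.843,  -0.   ,   0.001,  -0.   ]), 'tcp_pos': array([0.182, 0.598, 0.231]), 'tool_rot': array([ 0.147,  0.989, -0.   , -0.   ]), 'force': array([ 0.543,  0.129, -0.257]), 'ft_torque': array([ 0.014,  0.02 , -0.   ]), 'gripper_force': 0.0, 'finger_gap': 1.0041558418936956}
```

View pics/scene0.png

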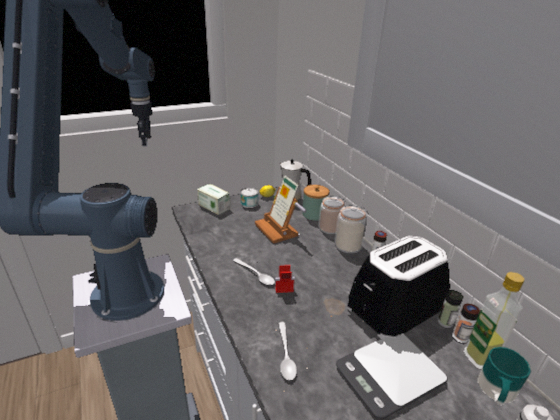

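View pics/top0.png

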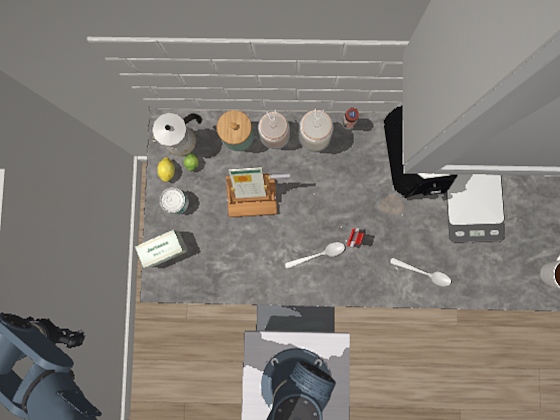

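The scene picture shows the card leaning back at about (285,205), and the red clip standing at (286,280) near a spoon. The top view shows the bar at about (283,176) pointing right, and the clip at (355,238). The yaw of the stand is about 0 and its tilt about 0.32.

```bash
cat >> h.py <<'E'
def go(x,y,z,yaw):
    s=manip.sense(); M=R.from_quat(s["tool_rot"]).as_matrix(); y0=np.degrees(np.arctan2(M[1,1],M[0,1]))
    d=M.T@(np.array([x,y,z])-s["tcp_pos"])*1000; t=(y0-yaw+180)%360-180
    print("shift",np.round(d,1),"turn",round(t,1),"yaw0",round(y0,1),"t",round(s["t"],2)); return d
E
python3 - <<'E'
from h import *
np.set_printoptions(precision=3,suppress=True)
go(.54,.06,.34,0); print(manip.get_calibration("wrist"))
E
```

```text
shift [-499.1 -410.2 -108.7] turn 73.1 yaw0 73.1 t 0.95
{'fov_y': 68.49617650685707, 'cx': 281.5179306270681, 'cy': 210.5046558913129, 'tool_from_camera': array([[ 0.   , -0.957, -0.289,  0.074],
       [ 1.   ,  0.   ,  0.   , -0.002],
       [-0.   , -0.289,  0.957, -0.142],
       [ 0.   ,  0.   ,  0.   ,  1.   ]])}
```

Request:
step_arm --targets "0 0 -45 0; -20 -15 -85 4; -50 -40 -109 10; -90 -70 -109 16; -130 -102 -109 23; -170 -135 -109 30; -210 -168 -109 37; -250 -200 -109 44; -290 -234 -109 51; -330 -268 -109 58; -370 -302 -109 66; -410 -336 -109 73" --gripper 0

```text
t: 2.15
tcp_pos: [0.4684, 0.1687, 0.3406]
tool_rot: [0.709, 0.705, 0.0, 0.0]
force: [1.0, 0.6, -0.4]
finger_gap: 0.997
gripper_force: 0.0
```

```bash
python3 - <<'E'
from h import *
go(.54,.06,.34,0)
E
```

```text
shift [-108.3   72.1    0.7] turn -0.3 yaw0 -0.3 t 2.15
```

Request:
step_arm --targets "-36 24 0 0; -72 48 0 0; -108 72 0 0; -108 72 0 0; -108 72 0 0"

```text
t: 2.65
tcp_pos: [0.5399, 0.0618, 0.34]
tool_rot: [0.708, 0.707, -0.0, -0.001]
force: [-0.9, 0.1, 0.5]
finger_gap: 1.007
gripper_force: 0.0
```

```bash
python3 - <<'E'
from h import *
np.set_printoptions(precision=3,suppress=True)
C={"wrist":cam("wrist")}; im=manip.snapshot("wrist"); cv2.imwrite("pics/w1.png",im[:,:,::-1])
C["top"]=cam("top");C["scene"]=cam("scene");manip.snapshot("top");manip.snapshot("scene")
for q in("bar_grip","card_edge","card_stand"):
    rs=[]
    for n in C:
        m=manip.mark_of(n,q); print(q,n,[(np.round(a["position"]),round(a["p"],2)) for a in m[:3]])
        if m: rs.append(ray(C[n],m[0]["position"]))
    print("  ",*tri(rs), "wrist+top",tri(rs[:2])[0])
print(manip.sense()["tcp_pos"], manip.sense()["force"])
E
```

```text
bar_grip wrist [(array([335., 190.]), 0.89)]
bar_grip top [(array([168., 247.]), 0.33)]
bar_grip scene [(array([298., 209.]), 0.95), (array([283., 278.]), 0.41), (array([254., 274.]), 0.22)]
   [0.529 0.162 0.192] [np.float64(0.1088474059020697), np.float64(0.2255467382433763), np.float64(0.13755013027465426)] wrist+top [0.43  0.205 0.851]
card_edge wrist [(array([364.,  97.]), 0.84)]
card_edge top [(array([243., 169.]), 0.7)]
card_edge scene [(array([290., 180.]), 0.8)]
   [0.61  0.152 0.2  ] [np.float64(0.0013300896251919403), np.float64(0.001244889229521999), np.float64(0.0006998356372857589)] wrist+top [0.609 0.151 0.208]
card_stand wrist [(array([290., 110.]), 0.9)]
card_stand top [(array([254., 198.]), 0.82), (array([351., 236.]), 0.39)]
card_stand scene [(array([275., 231.]), 0.65)]
   [0.552 0.141 0.001] [np.float64(0.0034521465095248473), np.float64(0.005170419983636509), np.float64(0.0022769782142292114)] wrist+top [ 0.554  0.141 -0.009]
[0.54  0.063 0.34 ] [ 0.179  0.006 -0.602]
```

View pics/w1.png

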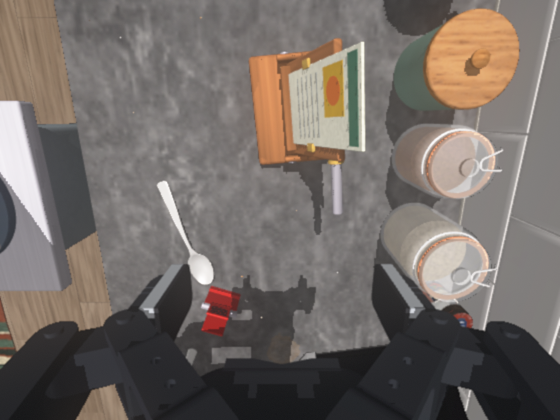

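The wrist view shows the bar from (338,163) to (338,213), the card's top edge from (361,45) to (364,148), the stand's front edge from (254,57) to (261,163), and the clip at (220,310).

```bash
python3 - <<'E'
from h import *
np.set_printoptions(precision=4,suppress=True)
W=cam("wrist");S=cam("scene")
b=tri([ray(W,(336,190)),ray(S,(298,209))]);print("bar",b)
a,c=onz(ray(W,(254,57)),.018),onz(ray(W,(261,163)),.018);print(a,c,np.degrees(np.arctan2(-(a-c)[0],(a-c)[1])))
a,c=onz(ray(W,(361,45)),.2),onz(ray(W,(364,148)),.2);print(a,c,np.degrees(np.arctan2(-(a-c)[0],(a-c)[1])))
for q in((220,291),(213,325)):print(onz(ray(W,q),.08))
go(b[0][0],b[0][1],b[0][2]+.06,3)
E
```

```text
bar (array([0.5988, 0.0561, 0.1327]), [np.float64(0.003843705866392895), np.float64(0.0038437058663926787)])
[0.5013 0.2139 0.018 ] [0.5083 0.0693 0.018 ] 2.783761739204889
[0.6044 0.1922 0.2   ] [0.6134 0.1088 0.2   ] 6.207819656746502
[ 0.4484 -0.1111  0.08  ]
[ 0.4344 -0.1703  0.08  ]
shift [ -6.9  59.1 147.7] turn -2.9 yaw0 0.1 t 3.25
```

Request:
step_arm --targets "-5 30 20 -2; -10 59 50 -3.5; -10 59 95 -3.5; -10 59 140 -3.5; -10 59 180 -3.5; -10 59 210 -3.5; -10 59 223 -3.5; -10 59 223 -3.5; -10 59 223 -3.5"

```text
t: 4.15
tcp_pos: [0.5999, 0.0526, 0.1184]
tool_rot: [0.685, 0.729, 0.001, 0.001]
force: [0.1, 0.2, 1.1]
finger_gap: 0.999
gripper_force: 0.0
```

Request:
step_arm --targets "0 0 0 0; 0 0 0 0; 0 0 0 0; 0 0 0 0; 0 0 0 0; 0 0 0 0; 0 0 0 0; 0 0 0 0" --gripper 1 --squeeze 25

```text
t: 4.95
tcp_pos: [0.6004, 0.0525, 0.1182]
tool_rot: [0.685, 0.729, 0.001, 0.001]
force: [3.4, 1.6, 5.0]
finger_gap: 0.13
gripper_force: 24.5
```

```bash
python3 - <<'E'
from h import *
np.set_printoptions(precision=4,suppress=True)
S=cam("scene");manip.snapshot("scene");W=cam("wrist");im=manip.snapshot("wrist");cv2.imwrite("pics/w2.png",im[:,:,::-1])
C={"scene":S,"wrist":W}
for q in("bar_grip","card_edge"):
    rs=[]
    for n in C:
        m=manip.mark_of(n,q); print(q,n,[(np.round(a["position"]),round(a["p"],2)) for a in m[:3]])
        if m: rs.append(ray(C[n],m[0]["position"]))
    if len(rs)==2:print("  ",*tri(rs))
print(manip.sense()["force"],manip.sense()["gripper_force"],manip.sense()["tcp_pos"],manip.sense()["finger_gap"])
E
```

```text
bar_grip scene [(array([300., 209.]), 0.8), (array([253., 274.]), 0.16)]
bar_grip wrist [(array([281., 281.]), 0.82)]
   [0.6005 0.0521 0.1332] [np.float64(0.0011887028666092184), np.float64(0.0011887028666090578)]
card_edge scene [(array([292., 181.]), 0.68)]
card_edge wrist []
[3.8052 0.3676 4.7768] 24.60333377122879 [0.6003 0.0526 0.1181] 0.13348618030454426
```

View pics/w2.png

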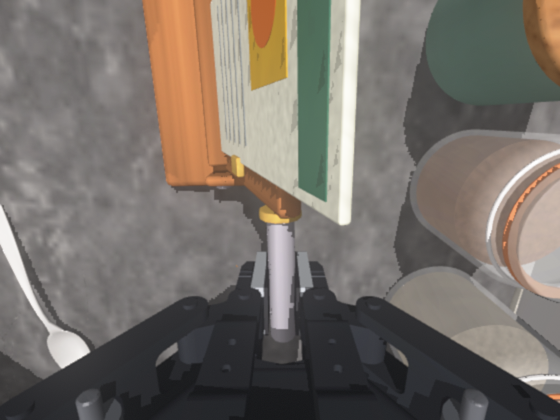

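The gripper holds the bar at (281,285) in the wrist view, and the opening of about 11 mm fits it. Next I swing it along the arc.

Request:
step_arm --targets "0 -5 -2 0; 0 -10 -3.5 0; 0 -15 -5 0; 0 -20 -6 0; 0 -25 -7 0; 0 -29 -7.7 0; 0 -33 -8.2 0; 0 -36 -8.4 0; 0 -37 -8.5 0; 0 -37 -8.5 0; 0 -37 -8.5 0"

```text
t: 6.35
tcp_pos: [0.5621, 0.0494, 0.1261]
tool_rot: [0.685, 0.729, -0.0, 0.001]
force: [2.6, -3.3, 5.5]
finger_gap: 0.13
gripper_force: 25.4
```

```bash
python3 - <<'E'
from h import *
np.set_printoptions(precision=4,suppress=True)
S=cam("scene");im=manip.snapshot("scene");W=cam("wrist");iw=manip.snapshot("wrist");T=cam("top");manip.snapshot("top")
a=cv2.resize(im[140:260,220:350,::-1],None,fx=4,fy=4,interpolation=cv2.INTER_CUBIC); cv2.imwrite("pics/s3.png",a)
C={"scene":S,"wrist":W,"top":T}
for q in("bar_grip","card_edge","card_stand"):
    rs=[]
    for n in C:
        m=manip.mark_of(n,q); print(q,n,[(np.round(a["position"]),round(a["p"],2)) for a in m[:2]])
        if m: rs.append(ray(C[n],m[0]["position"]))
    if len(rs)>=2:print("  ",*tri(rs))
s=manip.sense();print(s["force"],s["gripper_force"],s["tcp_pos"],s["finger_gap"],s["t"])
# predicted pixel directions of card side edge for tilts
y=np.radians(3.6);o=np.array([.5525,.149,.03]);ex=np.array([np.cos(y),np.sin(y),0]);ey=np.array([-np.sin(y),np.cos(y),0])
for t in(-.12,-.06,0,.06,.12,.3):
    u=ex*np.sin(t)+np.array([0,0,np.cos(t)])
    p=[((proj(S,o+ey*e+u*l)-[220,140])*4).round() for e,l in((-.045,.18),(-.045,.03),(.045,.18))]; d=p[0]-p[1]; print(t,*p,"ang",np.degrees(np.arctan2(d[0],-d[1])))
E
```

```text
bar_grip scene [(array([290., 209.]), 0.59)]
bar_grip wrist [(array([280., 285.]), 0.79)]
bar_grip top [(array([275., 188.]), 0.87)]
   [0.563  0.058  0.1443] [np.float64(0.005424195284238558), np.float64(0.007803254162173862), np.float64(0.009477876952225898)]
card_edge scene [(array([275., 180.]), 0.65)]
card_edge wrist []
card_edge top [(array([244., 193.]), 0.68)]
   [0.545  0.1469 0.2115] [np.float64(0.00019155788012058153), np.float64(0.00019155788012039323)]
card_stand scene [(array([277., 228.]), 0.93), (array([214., 203.]), 0.29)]
card_stand wrist [(array([272.,  87.]), 0.97)]
card_stand top [(array([252., 201.]), 0.96)]
   [0.5501 0.1414 0.0121] [np.float64(0.006866466406710474), np.float64(0.0025613567856889673), np.float64(0.004462325445370788)]
[ 3.1049 -3.1718  5.604 ] 25.38024365901947 [0.562  0.0494 0.1261] 0.12847215622249863 6.95
-0.12 [229. 187.] [241. 330.] [181. 146.] ang -4.796798966835555
-0.06 [240. 184.] [243. 329.] [191. 143.] ang -1.1852608186223967
0 [251. 181.] [245. 329.] [202. 141.] ang 2.3215305898327188
0.06 [262. 179.] [246. 328.] [212. 139.] ang 6.129080764968022
0.12 [272. 178.] [248. 328.] [223. 138.] ang 9.090276920822323
0.3 [303. 178.] [253. 328.] [253. 138.] ang 18.43494882292201
```

View pics/s3.png

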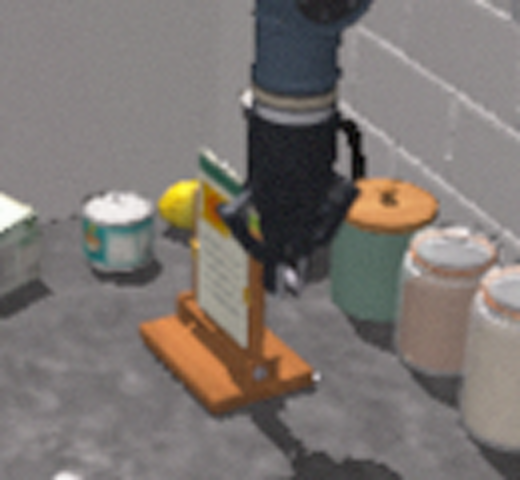

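The card stands near upright. Next I release the bar, rise, and go to view the clip.

Request:
step_arm --targets "0 0 0 0; 0 0 0 0; 0 0 0 0; 0 0 0 0; 0 0 0 0; 0 0 -15 0; 0 0 -45 0; 0 0 -90 0; 0 0 -135 0; -20 -10 -170 0; -60 -30 -190 0; -100 -50 -190 0" --gripper 0

```text
t: 8.15
tcp_pos: [0.5195, -0.0535, 0.3195]
tool_rot: [0.684, 0.73, 0.002, 0.004]
force: [0.7, -0.9, -0.4]
finger_gap: 0.996
gripper_force: 0.0
```

Request:
step_arm --targets "-40 -20 0 0; -80 -40 10 0; -120 -60 20 0; -160 -70 30 0; -180 -75 30 0; -180 -75 30 0; -180 -75 30 0"

```text
t: 8.85
tcp_pos: [0.4541, -0.2367, 0.2856]
tool_rot: [0.685, 0.728, 0.0, -0.001]
force: [0.1, 0.1, -0.9]
finger_gap: 0.999
gripper_force: 0.0
```

```bash
python3 - <<'E'
from h import *
np.set_printoptions(precision=4,suppress=True)
S=cam("scene");im=manip.snapshot("scene");W=cam("wrist");iw=manip.snapshot("wrist");T=cam("top");it=manip.snapshot("top")
a=cv2.resize(im[140:240,230:330,::-1],None,fx=4,fy=4,interpolation=cv2.INTER_CUBIC)
b=cv2.resize(it[150:250,200:300,::-1],None,fx=4,fy=4,interpolation=cv2.INTER_CUBIC)
cv2.imwrite("pics/s4.png",np.hstack([a,b]));cv2.imwrite("pics/w4.png",iw[:,:,::-1])
C={"wrist":W,"scene":S,"top":T}
for q in("bar_grip","card_edge","card_stand","clip","clip_pivot"):
    rs=[]
    for n in C:
        m=manip.mark_of(n,q); print(q,n,[(np.round(a["position"]),round(a["p"],2)) for a in m[:2]])
        if m: rs.append(ray(C[n],m[0]["position"]))
    if len(rs)>=2:print("  ",*tri(rs))
s=manip.sense();print(s["tcp_pos"],s["t"])
E
```

```text
bar_grip wrist []
bar_grip scene [(array([289., 210.]), 0.67)]
bar_grip top [(array([278., 188.]), 0.79)]
   [0.5671 0.0619 0.1333] [np.float64(0.005287374100175661), np.float64(0.005287374100175592)]
card_edge wrist [(array([271., 117.]), 0.3)]
card_edge scene [(array([273., 178.]), 0.79)]
card_edge top [(array([243., 192.]), 0.57)]
   [ 0.4776 -0.0153  0.3328] [np.float64(0.15190664700059256), np.float64(0.0297138642304381), np.float64(0.16128077911434524)]
card_stand wrist [(array([272., 117.]), 0.53)]
card_stand scene [(array([274., 229.]), 0.76)]
card_stand top [(array([252., 198.]), 0.79), (array([353., 237.]), 0.42)]
   [ 0.4805 -0.0211  0.1513] [np.float64(0.14797069444880728), np.float64(0.02582099656247249), np.float64(0.16025562277520153)]
clip wrist [(array([271., 120.]), 0.79), (array([272., 117.]), 0.22)]
clip scene [(array([286., 287.]), 0.88)]
clip top [(array([354., 238.]), 0.49), (array([280., 185.]), 0.45)]
   [ 0.4379 -0.1705  0.0158] [np.float64(0.0031187654823261143), np.float64(0.002744307515626229), np.float64(0.0008585638671901207)]
clip_pivot wrist [(array([269., 120.]), 0.86)]
clip_pivot scene [(array([285., 280.]), 0.92)]
clip_pivot top [(array([357., 240.]), 0.61)]
   [ 0.433  -0.173   0.0464] [np.float64(0.005279619057703099), np.float64(0.0021220371043017185), np.float64(0.00516538668343339)]
[ 0.4544 -0.2369  0.2858] 9.75
```

View pics/s4.png

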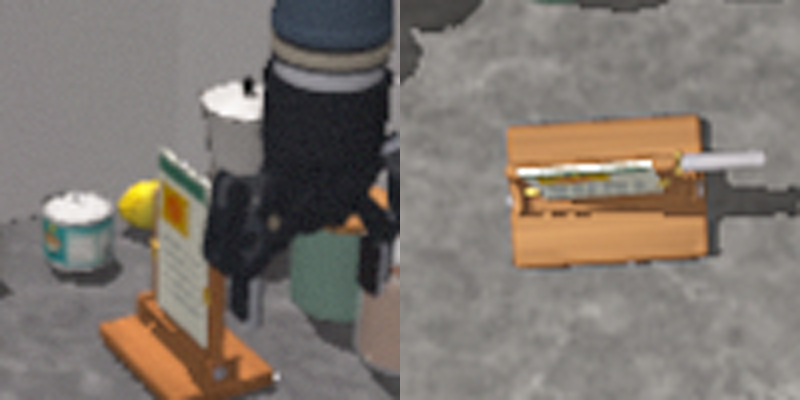

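View pics/w4.png

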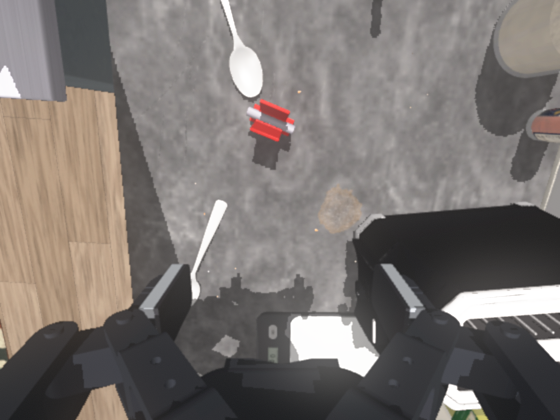

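The scene crop shows the card upright: its near edge runs from (210,190) to (208,347), so the tilt is about −0.02. The wrist view shows the clip with its pin from (248,113) to (293,127), its levers at (273,105) and (266,133), and the spoon tip near (255,95).

```bash
python3 - <<'E'
from h import *
np.set_printoptions(precision=4,suppress=True)
W=cam("wrist");S=cam("scene")
a,c=onz(ray(W,(249,113)),.045),onz(ray(W,(292,127)),.045);print(a,c,(a+c)/2,np.degrees(np.arctan2((c-a)[1],(c-a)[0])),np.linalg.norm(c-a))
print(onz(ray(W,(270,119.5)),.08), tri([ray(W,(270,120)),ray(S,(285,279))]))
im=manip.masks_of("wrist","clip")
if im: 
    q=cv2.minAreaRect(np.argwhere(im[0]["pixels"])[:,::-1].astype(np.float32));print(q)
m=(a+c)/2
go(m[0],m[1],.18,76.5)
E
```

```text
[ 0.4106 -0.1623  0.045 ] [ 0.4625 -0.1751  0.045 ] [ 0.4365 -0.1687  0.045 ] -13.835341838540254 0.053484971883153425
[ 0.437  -0.1678  0.08  ] (array([ 0.4363, -0.169 ,  0.0459]), [np.float64(0.0006016930100656759), np.float64(0.0006016930100655303)])
((270.0524597167969, 120.52295684814453), (50.674949645996094, 33.32522201538086), 23.629379272460938)
shift [ 69.2 -13.7 105.8] turn -73.0 yaw0 3.5 t 9.8
```

Request:
step_arm --targets "8 -2 0 -8; 16 -3 10 -16; 24 -5 25 -24; 32 -6 40 -32; 40 -8 60 -40; 48 -9 80 -48; 56 -11 100 -56; 64 -13 115 -64; 69 -14 125 -72; 69 -14 125 -73; 69 -14 125 -73; 69 -14 125 -73"

```text
t: 11.0
tcp_pos: [0.437, -0.1696, 0.1615]
tool_rot: [0.118, 0.993, -0.001, 0.001]
force: [0.2, -0.3, 0.3]
finger_gap: 1.002
gripper_force: 0.0
```

```bash
python3 - <<'E'
from h import *
np.set_printoptions(precision=4,suppress=True)
W=cam("wrist");im=manip.snapshot("wrist");S=cam("scene");manip.snapshot("scene")
cv2.imwrite("pics/w5.png",im[:,:,::-1])
print(manip.sense()["tcp_pos"]);go(.4365,-.1687,.051,76.2)
for q in("clip_pivot","clip"):
    m=manip.mark_of("wrist",q);s=manip.mark_of("scene",q)
    for x in m[:1]: print(q,x, onz(ray(W,x["position"]),.045))
    if m and s: print(tri([ray(W,m[0]["position"]),ray(S,s[0]["position"])]))
E
```

```text
[ 0.4368 -0.1695  0.1615]
shift [  0.7   0.8 110.5] turn 0.3 yaw0 76.5 t 11.1
clip_pivot {'position': [286.3, 205.9], 'p': 0.89} [ 0.4378 -0.1671  0.045 ]
(array([ 0.4415, -0.1678,  0.0289]), [np.float64(0.0007938885349201532), np.float64(0.0007938885349200732)])
clip {'position': [286.7, 190.4], 'p': 0.59} [ 0.4244 -0.1636  0.045 ]
(array([ 0.4434, -0.1679, -0.0011]), [np.float64(0.008502433945111127), np.float64(0.008502433945111063)])
```

View pics/w5.png

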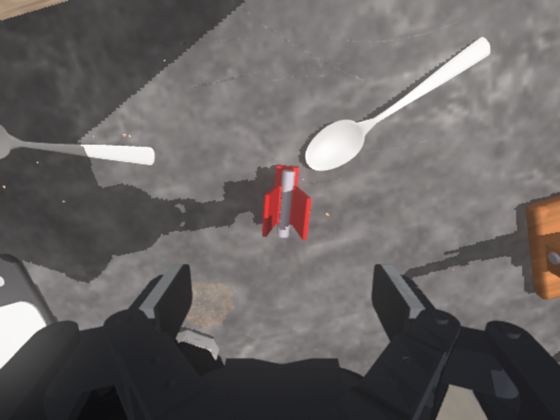

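The wrist view shows the clip centred between the fingers, with its pin from (288,178) to (284,233). The spoon is at (335,145), below fingertip height. Next I descend and grip.

Request:
step_arm --targets "0 1 30 2; 0 1 65 2; 0 1 95 2; 0 1 108 2; 0 1 110 2; 0 1 110 2; 0 1 110 2"

```text
t: 12.0
tcp_pos: [0.4371, -0.1683, 0.0516]
tool_rot: [0.134, 0.991, -0.0, 0.001]
force: [-0.4, -0.3, 0.8]
finger_gap: 0.999
gripper_force: 0.0
```

Request:
step_arm --targets "0 0 0 0; 0 0 0 0; 0 0 0 0; 0 0 0 0; 0 0 0 0; 0 0 0 0; 0 0 0 0; 0 0 0 0; 0 0 0 0" --gripper 1 --squeeze 30

```text
t: 12.9
tcp_pos: [0.4368, -0.167, 0.0518]
tool_rot: [0.135, 0.991, 0.0, 0.0]
force: [1.3, 4.3, 9.8]
finger_gap: 0.199
gripper_force: 36.8
```

Request:
step_arm --targets "0 0 -20 0; 0 0 -50 0; 0 0 -90 0; 0 0 -130 0; 0 0 -170 0; 0 0 -210 0; 0 0 -245 0; 0 0 -265 0; 0 0 -275 0; 0 0 -278 0; 0 0 -278 0"

```text
t: 14.0
tcp_pos: [0.4359, -0.1676, 0.328]
tool_rot: [0.134, 0.991, 0.0, -0.001]
force: [0.0, -0.6, -1.3]
finger_gap: 0.201
gripper_force: 36.2
```

```bash
python3 - <<'E'
from h import *
np.set_printoptions(precision=4,suppress=True)
C={n:cam(n) for n in("scene","top")}
for n in C: manip.snapshot(n)
for q in("card_edge",):
    rs=[]
    for n in C:
        m=manip.mark_of(n,q); print(q,n,[(np.round(a["position"]),round(a["p"],2)) for a in m[:2]])
        rs.append(ray(C[n],m[0]["position"]))
    print("  ",*tri(rs))
print(manip.sense());go(.55,.065,.33,3.6)
E
```

```text
card_edge scene [(array([273., 184.]), 0.88)]
card_edge top [(array([244., 190.]), 0.91)]
   [0.5485 0.152  0.1925] [np.float64(0.006071084427057504), np.float64(0.006071084427057504)]
{'t': 14.2, 'q': array([-0.607 ,  0.1973,  1.6791, -0.    ,  1.2683, -1.9081]), 'qd': array([-0.001 , -0.0041, -0.006 , -0.0003,  0.0036, -0.001 ]), 'tau': array([  0.0188, -29.7343, -19.235 ,  -0.0002,   0.0118,  -0.    ]), 'tcp_pos': array([ 0.4358, -0.1675,  0.3274]), 'tool_rot': array([ 0.1345,  0.9909,  0.0007, -0.0014]), 'force': array([ 0.0814, -0.6629, -0.6555]), 'ft_torque': array([ 0.0021, -0.0069,  0.0161]), 'gripper_force': 36.18305861949921, 'finger_gap': 0.20153968327001237}
shift [-48.1 254.6  -2.5] turn 70.9 yaw0 74.5 t 14.2
```

Request:
step_arm --targets "-4 22 -2 6; -8 44 -4 12; -12 66 -4 18; -17 90 -4 25; -21 112 -4 31; -25 134 -4 38; -29 156 -4 44; -33 178 -4 50; -37 200 -4 56; -41 220 -4 62; -45 240 -4 67; -48 255 -4 71"

```text
t: 15.4
tcp_pos: [0.5507, 0.0663, 0.3316]
tool_rot: [0.686, 0.728, -0.001, -0.001]
force: [-0.5, -0.7, -0.8]
finger_gap: 0.2
gripper_force: 36.2
```

Request:
step_arm --targets "0 0 0 0; 0 0 0 0; 0 0 0 0"

```text
t: 15.7
tcp_pos: [0.5501, 0.0644, 0.3323]
tool_rot: [0.685, 0.729, -0.001, -0.0]
force: [-0.5, -0.4, -0.4]
finger_gap: 0.199
gripper_force: 36.2
```

```bash
python3 - <<'E'
from h import *
np.set_printoptions(precision=4,suppress=True)
W=cam("wrist");im=manip.snapshot("wrist")
cv2.imwrite("pics/w6.png",im[:,:,::-1])
C={"wrist":W,"scene":cam("scene")};manip.snapshot("scene")
for q in("card_edge","clip_pivot","jaw_tip_a","bar_grip"):
    rs=[]
    for n in C:
        m=manip.mark_of(n,q); print(q,n,[(np.round(a["position"]),round(a["p"],2)) for a in m[:2]])
        if m: rs.append(ray(C[n],m[0]["position"]))
    if len(rs)>1: print("  ",*tri(rs))
go(.55,.15,.25,3.6); print(manip.sense()["tcp_pos"])
E
```

```text
card_edge wrist [(array([285., 108.]), 0.89), (array([282., 110.]), 0.31)]
card_edge scene [(array([274., 181.]), 0.97), (array([253., 275.]), 0.22)]
   [0.5442 0.1451 0.2112] [np.float64(0.0029680419680176884), np.float64(0.0029680419680173952)]
clip_pivot wrist [(array([280., 262.]), 0.92)]
clip_pivot scene [(array([284., 159.]), 0.68)]
   [0.5439 0.0655 0.3249] [np.float64(0.005191208939600558), np.float64(0.005191208939600565)]
jaw_tip_a wrist [(array([292., 230.]), 0.97), (array([264., 232.]), 0.73)]
jaw_tip_a scene [(array([291., 170.]), 0.86), (array([284., 172.]), 0.49)]
   [0.5596 0.0647 0.2829] [np.float64(0.003367207449946424), np.float64(0.003367207449946329)]
bar_grip wrist [(array([292., 197.]), 0.8)]
bar_grip scene [(array([291., 209.]), 0.97)]
   [0.5635 0.052  0.1427] [np.float64(0.0019713127915442054), np.float64(0.0019713127915441738)]
shift [84.9  4.6 82.9] turn -0.1 yaw0 3.5 t 16.2
[0.5506 0.065  0.3329]
```

View pics/w6.png

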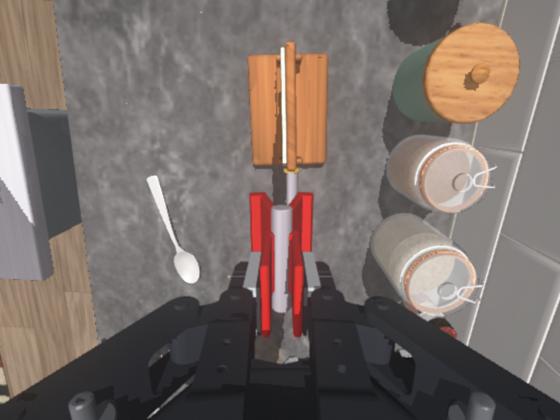

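The wrist view shows the clip gaping, with its jaws at columns 251 to 312 and its pin at column 282. The white card edge runs from about (284,48) to (285,163).

```bash
python3 - <<'E'
from h import *
np.set_printoptions(precision=4,suppress=True)
W=cam("wrist");im=cv2.imread("pics/w6.png")[:,:,::-1].astype(int)
wh=(im.min(2)>150)
for r in range(40,175,8): 
    c=np.where(wh[r,270:300])[0]+270; print(r,c[[0,-1]] if len(c) else c,end="; ")
s=manip.sense();M=R.from_quat(s["tool_rot"]).as_matrix()
f=lambda p,z:(M.T@(onz(ray(W,p),z)-s["tcp_pos"])*1000).round(1)
print()
for p in((284,48),(284.5,105),(285,163)):print(p,f(p,.21),onz(ray(W,p),.21))
print("pin",f((282,210),.3265),f((280,308),.3265),"jaws",f((251,194),.282),f((312,194),.282))
E
```

```text
40 []; 48 [281 284]; 56 [281 284]; 64 [281 284]; 72 [281 284]; 80 [281 284]; 88 [281 284]; 96 [282 284]; 104 [282 285]; 112 [282 285]; 120 [282 285]; 128 [282 285]; 136 [283 285]; 144 [283 285]; 152 [283 285]; 160 [283 286]; 168 []; 
(284, 48) [123.7   1.3 122.9] [0.5442 0.1885 0.21  ]
(284.5, 105) [ 81.9   1.8 122.9] [0.5473 0.1469 0.21  ]
(285, 163) [ 34.9   2.4 122.9] [0.5508 0.0999 0.21  ]
pin [27.8 -0.3  6.4] [-29.   -1.4   6.4] jaws [ 25.2 -20.2  50.9] [25.2 19.  50.9]
```

Request:
step_arm --targets "25 1.5 0 0; 50 1.5 0 0; 70 1.5 0 0; 80 1.5 0 0; 80 1.5 10 0; 80 1.5 25 0; 80 1.5 40 0; 80 1.5 45 0; 80 1.5 45 0; 80 1.5 45 0"

```text
t: 17.2
tcp_pos: [0.5476, 0.1445, 0.2881]
tool_rot: [0.685, 0.728, 0.0, 0.0]
force: [0.5, 0.4, -0.2]
finger_gap: 0.199
gripper_force: 36.2
```

```bash
python3 - <<'E'
from h import *
np.set_printoptions(precision=4,suppress=True)
W=cam("wrist");im=manip.snapshot("wrist");cv2.imwrite("pics/w7.png",im[:,:,::-1])
im=im.astype(int)
for q in("jaw_tip_a","card_edge","clip_pivot"): print(q,[(np.round(a["position"]),round(a["p"],2)) for a in manip.mark_of("wrist",q)[:2]])
s=manip.sense();print(s["tcp_pos"],s["force"],s["finger_gap"],s["t"])
M=R.from_quat(s["tool_rot"]).as_matrix();E=lambda v:proj(W,s["tcp_pos"]+M@np.array(v)/1000)
print("pred edge px",[E((x,0,s["tcp_pos"][2]*1000-210)).round(1) for x in(45,30)])
wh=im.min(2)>150;red=(im[:,:,0]>100)&(im[:,:,1]<70)
for r in range(100,260,12): print(r,np.where(wh[r,240:330])[0]+240, (np.where(red[r])[0][[0,-1]] if red[r].any() else ''))
E
```

```text
jaw_tip_a [(array([298., 229.]), 0.74), (array([267., 234.]), 0.69)]
card_edge []
clip_pivot [(array([282., 260.]), 0.65)]
[0.5476 0.1449 0.2885] [ 0.3176  0.3717 -0.7436] 0.2028600261569465 17.4
pred edge px [array([282.4, 157.1]), array([282.4, 178. ])]
100 [] 
112 [] 
124 [] 
136 [] 
148 [] 
160 [277 278 279 280] 
172 [277 278 279 280] 
184 [277 278 279 280 281] 
196 [277 278 279 280 281] [250 312]
208 [] [250 311]
220 [273 274 275 276 277 278 279 280 281 282 283 284 285 286 287 288 289] [251 311]
232 [273 274 275 276 277 278 279 280 281 282 283 284 285 286 287 288 289] [251 311]
244 [275 276 277 278 279 280 281 282 283 284 285 286 287] [251 310]
256 [275 276 277 278 279 280 281 282 283 284 285 286 287] [261 302]
```

Request:
step_arm --targets "0 -1.3 5 0; 0 -1.3 13 0; 0 -1.3 21 0; 0 -1.3 29 0; 0 -1.3 37 0; 0 -1.3 44 0; 0 -1.3 50 0; 0 -1.3 53 0; 0 -1.3 53 0; 0 -1.3 53 0; 0 -1.3 53 0"

```text
t: 18.5
tcp_pos: [0.5462, 0.145, 0.2352]
tool_rot: [0.685, 0.729, 0.0, 0.0]
force: [0.7, -0.2, -1.7]
finger_gap: 0.197
gripper_force: 36.2
```

```bash
python3 - <<'E'
from h import *
np.set_printoptions(precision=4,suppress=True)
W=cam("wrist");im=manip.snapshot("wrist");S=cam("scene");sc=manip.snapshot("scene")
a=cv2.resize(im[100:280,200:360,::-1],(400,450),interpolation=cv2.INTER_CUBIC);b=cv2.resize(sc[140:240,230:318,::-1],(396,450),interpolation=cv2.INTER_CUBIC)
cv2.imwrite("pics/f.png",np.hstack([a,b]))
for q in("jaw_tip_a","card_edge","clip_pivot"):
  for n in("wrist","scene"): print(q,n,[(np.round(a["position"]),round(a["p"],2)) for a in manip.mark_of(n,q)[:2]])
s=manip.sense();print(s["tcp_pos"],s["force"],s["finger_gap"],s["gripper_force"],s["t"])
im=im.astype(int);wh=im.min(2)>150;red=(im[:,:,0]>100)&(im[:,:,1]<70)
for r in range(110,260,10): print(r,np.where(wh[r,240:330])[0]+240, (np.where(red[r])[0][[0,-1]] if red[r].any() else ''))
E
```

```text
jaw_tip_a wrist [(array([295., 226.]), 0.83), (array([266., 230.]), 0.8)]
jaw_tip_a scene [(array([279., 188.]), 0.7), (array([271., 188.]), 0.46)]
card_edge wrist []
card_edge scene [(array([275., 182.]), 0.82)]
clip_pivot wrist [(array([280., 261.]), 0.96)]
clip_pivot scene [(array([276., 176.]), 0.52)]
[0.5459 0.145  0.2349] [ 0.1617 -0.2795 -0.2676] 0.19909126098051105 36.189483404159546 18.9
110 [] 
120 [278 279 280 281 282 283 284 285 286] 
130 [] 
140 [] 
150 [] 
160 [280 281 282 283] 
170 [279 280 281 282] 
180 [278 279 280 281 282] 
190 [278 279 280 281 282 283] 
200 [278 279 280 281 282 283] [250 311]
210 [272 273 274 275 276 277 278 279 280 281 282 283 284 285 286 287 288 289
 290] [251 311]
220 [273 274 275 276 277 278 279 280 281 282 283 284 285 286 287 288 289] [251 311]
230 [273 274 275 276 277 278 279 280 281 282 283 284 285 286 287 288 289] [251 311]
240 [275 276 277 278 279 280 281 282 283 284 285 286 287] [251 311]
250 [275 276 277 278 279 280 281 282 283 284 285 286 287] [252 310]
```

View pics/f.png

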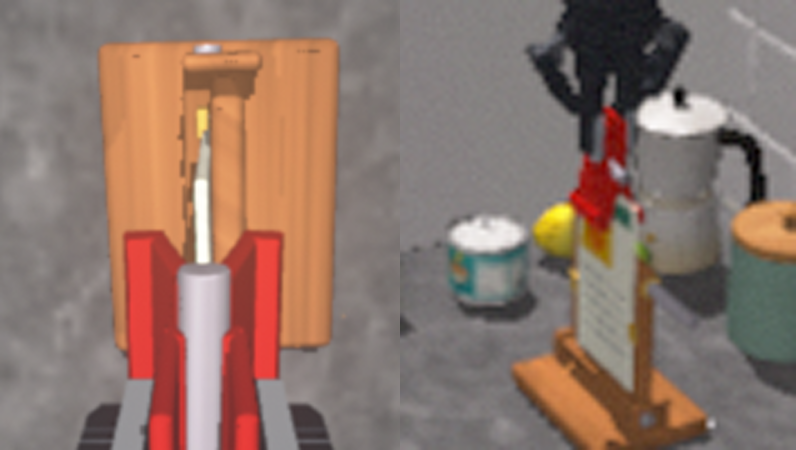

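The left half shows the card edge at about (203,210), centred between the red jaws, which sit at columns 125 and 282. The right half shows the clip straddling the card's top edge at about (605,200), with the card upright. The forces are near zero.

```bash
python3 -c "
from station import manip
print(manip.sign_off())"
```

```text
the job is handed in; nothing more can be done
None
```

The job is handed in: the card stands upright, and the clip is held gaping over the middle of its top edge, one jaw each side, with near-zero force on the arm; the hand-in returned no verdict.

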